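# Level the pouring plate and keep it pressed down

## Task

Stand the spirit level upright on the middle of the pouring plate, lengthwise with the plate, and let go of it. Then take the round knob of the levelling screw between the fingers, press it down until the screw's foot stands firmly on the base, turn it until the level's bubble is centred between the two lines, and finish while still holding the knob and pressing it down, with the bubble centred. Leave the stamp, the sticker roll and the ribbon spool where they are.

Things in the scene. Friction and masses are not known exactly. Their poses are not given: they have to be found in the camera images.
- stand: the fixed steel base under a pouring plate for chocolate work, 250 x 110 x 12 mm, standing on the table. Origin: on the table under the middle of the plate; x runs along the stand from the knob end (near the robot) to the pivot end (away from it), z up.
- plate: plain aluminium plate on the stand, 170 (x) x 110 x 12 mm, top 48 mm above the table when level. Origin on its pivot pin (along y), 20 mm below the top face, 50 mm in +x from the plate's middle. It only tips about the pin, by -0.04 to 0.022 rad. A 44 mm wide lug at the near end carries the levelling screw. Unless the knob is pressed, a spring holds the screw end up.
- plate_mid (a point): the middle of the plate's top face, axes as the plate's: the place for the level.
- foot: upright levelling screw through the lug, 165 mm in -x from the pin. Origin: tip of its foot, which hangs 4 to 8 mm over a rubber pad on the base (pad top 15 mm above the table). About 15 N straight down on the knob seats it on the pad (the spring alone takes 3 to 8 N): knob, screw and plate sink together, then stand firm. z up; it does not spin with the knob.
- knob_top (a point): middle of the top face of the screw's black round fluted knob (37 mm diameter, 30 mm tall), 73 mm above the foot's tip; 8 to 13 mm free below the knob. Clockwise from above screws the foot out: the pressed plate's knob end rises 3 mm per rad. Starts too low: needs 0.5 to 1.3 rad clockwise. 0.06 N m friction; stays put. Grip at any yaw; closing along the stand's y is clear of the level.
- level: the loose spirit level: an aluminium bar 120 (x) x 28 (y) x 34 (z) mm, about 0.25 kg, lying on the table upright to the left of the stand. Origin: centre of its underside; x along its length. A dark vial 60 mm long lies in its top, with a pale bubble and two pale cross lines. Pinch it across its 28 mm width.
- bubble (a joint): place of the bubble's middle along the level's x axis, m: 0 when centred, ends of the vial at -0.019 and +0.019. The bubble is 16 mm long, the inner edges of the two lines 24 mm apart. It moves to the higher end, 0.75 mm per milliradian of slope, and takes about a second to settle. On the plate, a whole radian of the knob moves it about 14 mm.
- date_stamp: bystander: hand stamp, 32 x 48 x 62 mm, behind the work. Origin under its middle.
- sticker_roll: bystander: paper sticker roll, 66 mm across, 24 mm high, behind the work. Origin under its middle.
- ribbon_2: bystander: ribbon spool, 85 x 77 x 26 mm, behind the work. Origin under its middle.

How it is judged (in metres and radians):
On the way, in this order (a step that is already met when the one before it is completed fails the run):
1. the level stands on the middle of the plate, lengthwise, and is released (contact force between level and plate above 0.3 N and x of level in the frame of plate_mid between -0.03 and 0.03 m and y of level in the frame of plate_mid between -0.035 and 0.035 m and angle between the x axis of level and the x axis of plate, either way round below 0.2 rad and angle between level's own z axis and vertical below 0.12 rad and contact force between the fingers and level below 0.05 N), for 0.2 s.
2. the held knob is pressed so that the screw's foot stands on the base (all of step 1 and contact force between foot and stand above 2 N and contact force between the fingers and foot above 1 N), for 0.2 s.
At the end, for the whole second after the job is handed in: The released level stands within 30 mm lengthwise, 35 mm sideways and 0.2 rad of the plate's middle and length; the fingers hold the knob; the screw's foot presses on the base with over 2 N; the bubble's middle is within 4 mm of the vial's middle (all of step 2 and value of joint bubble between -0.004 and 0.004 m); the arm keeps its last pose, push and grip.
It fails at once if a bystander was moved by more than 30 mm (distance of any of date_stamp, sticker_roll, ribbon_2 from where it was at the start of the episode above 0.03 m).
It also fails if it takes over 64 s, if anything falls off the work surface, if the arm or the gripper's body presses on something with over 40 N, if the wrist force passes 120 N, or if a joint passes its speed limit or range.

## Robot

A 6-joint arm with a two-finger parallel gripper is mounted at the origin on a cart in front of the work surface, level with it; the furniture and walls round the work are solid. World frame = base frame: x ahead of the robot, y to its left, z up, the work surface at z = 0. Lengths are in mm, angles in rad, forces in N, time in s.
With the tool pointing down it reaches from about 275 to 1000 mm from the base axis. Payload 8.4 kg.
Tool frame: the origin (TCP) lies at the very end of the fingers, on their centre line; the grasp point (between the pads) lies 19 mm behind it; z points along the fingers, y is the line along which they close (so a half turn about z gives the same grasp; the last joint's range is limited). The gripper opens to 85 mm and grips with 20 to 120 N. Pads are 22 mm wide; open, the fingers measure 114 mm over their backs; the gripper's body (76 mm by 85 mm) begins 54 mm behind the grasp point. The pads swing forward as they close: fully open they stand 13 mm farther back than shut.
Start: joints at [1.185, 0.353, 1.633, -0, 1.155, -0.002], TCP at [234.028, 579.533, 231.281] pointing down, gripper open.
Joint ranges: [-2.63, 2.63], [-0.92, 2.1], [0.06, 2.66], [-1.3, 4.44], [0, 2.69], [-3.02, 3.02]. Speed limits (rad/s): [2.22, 2.22, 2.79, 3.14, 3.14, 3.14].

## Interface

Orientations are given as [roll, pitch, yaw] about the fixed x, y, z axes, in that order (R = Rz(yaw) Ry(pitch) Rx(roll)).
In Python, from rig import sensors, grab_frame, camera_params, order gives the robot as it stands. The module is installed in compiled form; this text tells all that it offers.
- The arm moves only by the tool move_arm, never from a script. Its argument "motion" is a list of rows, each a list of 7 numbers: the turn, a rotation vector about the tool's x, y, z in a scale on which 1.0 is pi/2 rad, then the shift along the tool's x, y, z in fractions of the full range, 1 being 600 mm, then the finger opening in m, from 0 to 0.0854. A call has 1 to 8 rows; each row is the pose to reach, as a shift and turn from the pose commanded when the call began, along the tool's axes at that moment; what a row does not reach only later rows make up. A row lasts 1/8 s, in which the tool goes at most 62.5 mm and 10.7 degrees, less where a joint would pass 70% of its speed; a pose out of reach is approached as far as the arm can. A shift or turn number past 1, either way, is cut back to 1. A call with a gripper value outside its range is refused whole. The fingers move at their own pace and stop on an object; "grip_force" is the grip in N (left out, the last holds). Time passes only in rows, so rows that repeat a pose let the fingers close. It gives the time, the measured TCP pose, the force, the opening and the grip force at its end, in the units of the state.
- sensors.sense(): the state, without advancing time (a new reading comes with each control period).
- grab_frame(name): name is "side" or "top"; returns (picture, depth): 384x512x3 uint8, red, green, blue; 384x512 float32, mm along the optical axis (not along the pixel's ray), 0 where there is no reading.
- camera_params(name): a dict with "camera_matrix" (3x3 intrinsics, pixels), "k1" (the pictures are not rectified: a ray, as slopes to the right and down, at radius r is drawn at 1 + k1 r^2 times it, then the intrinsics apply), "world_from_camera" (4x4, takes a point from camera to world coordinates). Camera axes: x right, y down, z forward; pixel columns grow to the right and rows downward; lengths in mm; the calibration is good to about 2 mm. A picture is of the moment at which its call begins. camera_params takes no time and is no camera call.
- order.sign_off(): hands the job in; it is judged then, once.
The state is a dict: "clock": time; "qpos": joint angles; "qvel": joint speeds; "joint_efforts": joint torques, N m; "eef_pos": TCP position; "tcp_rot": TCP orientation; "contact_force": force on the tool from outside, world axes, zero at the start; "wrist_torque": the same for the moment, N m; "opening": opening from 0.0 (shut) to 1.0 (fully open); "grasp_force": force on a finger pad.
Only numpy, scipy, OpenCV 4.12 (cv2) and the standard library are available. Lean on these libraries where they do the work, as an engineer would, in place of code of your own. Each camera call takes 0.05 s, during which the arm holds its last target. There are 200 camera calls.

## Working session

There is one attempt and no reset: what is moved stays moved. The work goes in short steps, Python scripts to look and compute and a tool call to move; the robot and the scene stay as the last step left them, time stands still between calls to the robot, and variables do not carry over. Pictures are saved under pics/ and viewed, at most 10 in all, crops included, and the job is handed in when it is done.

Besides the shell and the picture viewer there is one more tool, called after "Emit:" as name(argument=value, ...) on one line, values as JSON. move_arm: Moves the arm, as the interface text tells. Its arguments: {"type":"object","properties":{"motion":{"type":"array","items":{"type":"array","items":{"type":"number"}}},"grip_force":{"type":"number"}},"required":["motion"]}

```bash
mkdir -p pics; cat > h.py <<'E'
import numpy as np, cv2
from rig import sensors, grab_frame, camera_params, order
def grab(n,fn=None):
    p,d=grab_frame(n)
    if fn: cv2.imwrite('pics/'+fn,cv2.cvtColor(p,cv2.COLOR_RGB2BGR))
    np.savez('/tmp/%s.npz'%n,p=p,d=d); return p,d
def ray(n,uv):
    c=camera_params(n);K=np.array(c['camera_matrix'],float);T=np.array(c['world_from_camera'])
    uv=np.atleast_2d(np.array(uv,float))
    q=cv2.undistortPoints(uv[:,None],K,np.array([c['k1'],0,0,0,0.]))[:,0]
    return T[:3,3],np.c_[q,np.ones(len(q))]@T[:3,:3].T
def onplane(n,uv,z):
    o,r=ray(n,uv); return o+r*((z-o[2])/r[:,2])[:,None]
def bydepth(n,uv,d):
    o,r=ray(n,uv); return o+r*np.asarray(d,float).reshape(-1,1)
def cloud(n,d):
    v,u=np.mgrid[0:384,0:512]; P=bydepth(n,np.c_[u.ravel(),v.ravel()],d.ravel()).reshape(384,512,3); P[d==0]=np.nan; return P
E
python3 - <<'E'
from h import *
s=sensors.sense();print(s)
grab('top','top0.png');grab('side','side0.png')
for n in('top','side'):print(camera_params(n))
E
```

```text
{'clock': 0.0, 'qpos': array([ 1.18461053e+00,  3.53658648e-01,  1.63409867e+00, -8.58608436e-06,
        1.15519870e+00, -2.38917618e-03]), 'qvel': array([ 0.00088925, -0.00033259, -0.00171473, -0.0004858 ,  0.00041734,
        0.00143387]), 'joint_efforts': array([-4.80435236e-03, -6.05238318e+01, -3.42058361e+01, -2.95531117e-04,
        9.15739074e-03, -5.19711740e-07]), 'eef_pos': array([233.85197604, 579.11085186, 230.57029594]), 'tcp_rot': array([-3.14022927e+00,  4.59312168e-06,  2.75779951e+00]), 'contact_force': array([ 0.24415677, -0.46457498,  0.19025154]), 'wrist_torque': array([-0.01544657,  0.00174264,  0.00105867]), 'grasp_force': 0.0, 'opening': 0.9990363597272923}
{'camera_matrix': array([[421.76176182,   0.        , 253.88759408],
       [  0.        , 421.76176182, 193.58773122],
       [  0.        ,   0.        ,   1.        ]]), 'k1': 0.0038136719141522598, 'world_from_camera': array([[-6.63514207e-03, -9.81277056e-01,  1.92487182e-01,
         4.54270384e+02],
       [-9.99946245e-01,  8.04457725e-03,  6.54159754e-03,
         5.62117677e+01],
       [-7.96759758e-03, -1.92433430e-01, -9.81277684e-01,
         9.04989800e+02],
       [ 0.00000000e+00,  0.00000000e+00,  0.00000000e+00,
         1.00000000e+00]])}
{'camera_matrix': array([[355.2500883 ,   0.        , 261.84584995],
       [  0.        , 355.2500883 , 190.58316558],
       [  0.        ,   0.        ,   1.        ]]), 'k1': -0.006529681904166781, 'world_from_camera': array([[-9.99979896e-01,  5.35691174e-03, -3.39288806e-03,
         6.19845524e+02],
       [ 5.80444067e-03,  5.57895524e-01, -8.29890892e-01,
         7.53282428e+02],
       [-2.55277520e-03, -8.29893902e-01, -5.57915401e-01,
         5.50762063e+02],
       [ 0.00000000e+00,  0.00000000e+00,  0.00000000e+00,
         1.00000000e+00]])}
```

View pics/top0.png

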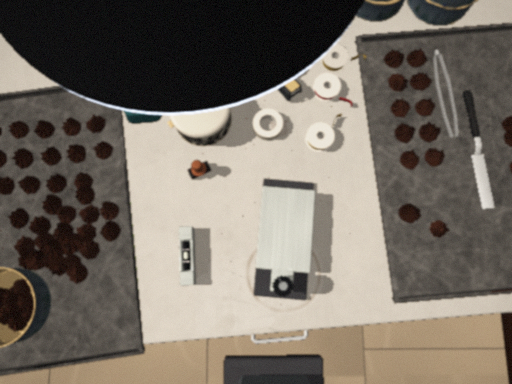

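View pics/side0.png

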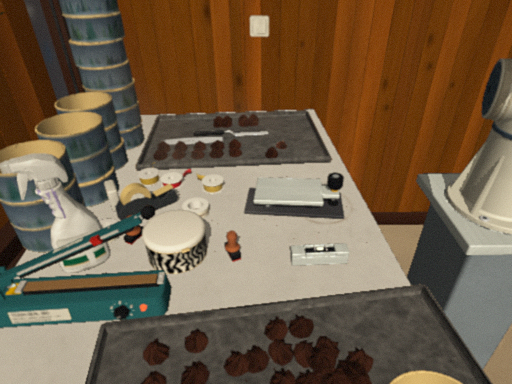

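The top view shows the level at about (187,255), vial dark in its middle, and the plate at about (287,225) with the knob at (283,285). The side view shows the level at (320,254) and the knob at (335,180). I'll measure by depth.

```bash
python3 - <<'E'
from h import *
def fit(P,m,name):
    m=m.astype(np.uint8);n,l,st,_=cv2.connectedComponentsWithStats(m);k=1+np.argmax(st[1:,4]);Q=P[l==k]
    r=cv2.minAreaRect(Q[:,:2].astype(np.float32));print(name,len(Q),'rect',np.round(r[0],1),np.round(r[1],1),round(r[2],2),'mean',Q.mean(0).round(1),'zmed',np.median(Q[:,2]).round(1));return Q
v,u=np.mgrid[0:384,0:512]
box=lambda a,b,c,d:(u>=a)&(u<=b)&(v>=c)&(v<=d)
for n,lv,pl,kn in(('top',box(165,210,215,295),box(240,330,170,305),box(255,310,265,305)),('side',box(280,360,232,275),box(240,350,165,225),box(315,355,165,200))):
    f=np.load('/tmp/%s.npz'%n);P=cloud(n,f['d']);z=P[...,2]
    fit(P,lv&(z>27)&(z<45),n+' level');Q=fit(P,pl&(z>38)&(z<60),n+' plate')
    A=np.c_[Q[:,:2]-Q[:,:2].mean(0),np.ones(len(Q))];print(np.linalg.lstsq(A,Q[:,2],rcond=None)[0])
    K=fit(P,kn&(z>72),n+' knob');print(np.percentile(K[:,2],[5,50,95]).round(1))
    S=fit(P,pl&(z>7)&(z<17),n+' stand')
    # whole stand silhouette (above table)
    fit(P,pl&(z>6)&(z<60),n+' stand+plate')
E
```

```text
top level 745 rect [498.4 202.9] [120.   28.2] 2.68 mean [497.4 202.5  34.1] zmed 34.2
top plate 4653 rect [5.307e+02 5.000e-01] [110.1 211.1] 84.52 mean [ 5.446e+02 -5.000e-01  4.950e+01] zmed 49.5
[-2.27221466e-02  1.95917999e-03  4.94965602e+01]
top knob 323 rect [437.2   9.5] [36.3 38.7] 25.62 mean [437.    9.9  93.7] zmed 93.9
[91.1 93.9 96.3]
top stand 936 rect [438.7   9.4] [109.7  55.9] 84.39 mean [436.6  11.1  12.3] zmed 12.3
top stand+plate 5979 rect [5.354e+02 1.000e-01] [110.1 250.2] 84.5 mean [534.4   0.6  41.2] zmed 48.8
side level 630 rect [498.  202.6] [119.5  31.1] 3.37 mean [498.4 204.7  32.6] zmed 32.9
side plate 1941 rect [529.2  -0.6] [116.2 211.3] 84.62 mean [541.1   8.1  48.1] zmed 48.4
[-2.29307612e-02 -2.31957044e-02  4.81107501e+01]
side knob 202 rect [436.7   9.9] [37.9 37.3] 50.22 mean [438.6  16.8  86.9] zmed 89.9
[73.3 89.9 94.1]
side stand 1229 rect [534.8   1.3] [111.2 250.1] 84.22 mean [529.5  28.7  11.4] zmed 11.4
side stand+plate 3267 rect [534.6  -0.7] [116.2 250. ] 84.28 mean [537.3  16.8  33.4] zmed 46.3
```

```bash
cat >> h.py <<'E'
def rel(p0,yaw0,p1,yaw1):
    c,s=np.cos(yaw0),np.sin(yaw0);R=np.array([[c,s,0],[s,-c,0],[0,0,-1]])
    print('turn z',round(yaw0-yaw1,4),'shift m',(R.T@(np.array(p1)-p0)/1000).round(4))
E
python3 -c "
from h import *
rel([234.028,579.533,231.281],2.758,[498.2,202.8,130],3.19)"
```

```text
turn z -0.432 shift m [-0.386  -0.2505  0.1013]
```

Careful with the scale: shifts go in shares of 600 mm and turns go in shares of pi/2 rad. That gives: -0.386 m / 0.6 = -0.6433, -0.2505 m / 0.6 = -0.4175, -0.432 rad / 1.5708 = -0.275.

Emit:
move_arm(motion=[[0, 0, -0.275, -0.6433, -0.4175, 0.1688, 0.06], [0, 0, -0.275, -0.6433, -0.4175, 0.1688, 0.06], [0, 0, -0.275, -0.6433, -0.4175, 0.1688, 0.06], [0, 0, -0.275, -0.6433, -0.4175, 0.1688, 0.06], [0, 0, -0.275, -0.6433, -0.4175, 0.1688, 0.06], [0, 0, -0.275, -0.6433, -0.4175, 0.1688, 0.06], [0, 0, -0.275, -0.6433, -0.4175, 0.1688, 0.06], [0, 0, -0.275, -0.6433, -0.4175, 0.1688, 0.06]], grip_force=30)

```text
clock: 1.1
eef_pos: [499.0, 200.1, 129.1]
tcp_rot: [-3.141, -0.001, -3.095]
contact_force: [-0.3, 0.6, -0.3]
opening: 0.705
grasp_force: 0.0
```

In the tool's units: 0.122 m / 0.6 = 0.2033, 0.1 m / 0.6 = 0.1667.

Emit:
move_arm(motion=[[0, 0, 0, 0, 0, 0.0833, 0.06], [0, 0, 0, 0, 0, 0.1667, 0.06], [0, 0, 0, 0, 0, 0.2033, 0.06], [0, 0, 0, 0, 0, 0.2033, 0.06], [0, 0, 0, 0, 0, 0.2033, 0.06]])

```text
clock: 1.72
eef_pos: [498.7, 203.0, 8.7]
tcp_rot: [3.141, 0.001, -3.093]
contact_force: [-0.9, 0.3, 0.8]
opening: 0.706
grasp_force: 0.0
```

```bash
python3 - <<'E'
from h import *
p,_=grab('side');grab('top')
cv2.imwrite('pics/g.png',cv2.cvtColor(cv2.resize(p[180:290,240:400],None,fx=4,fy=4),cv2.COLOR_RGB2BGR))
s=sensors.sense();print(s['eef_pos'],s['tcp_rot'],s['contact_force'])
E
```

```text
[499.05877894 203.16448157   9.26455959] [ 3.14088427e+00  2.02923277e-03 -3.09322658e+00] [-0.82498311  0.21326975 -0.16232659]
```

View pics/g.png

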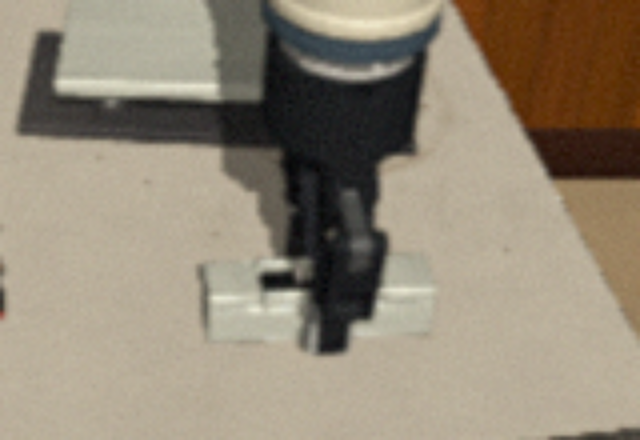

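The fingers straddle the level near its middle. I'll close and lift.

In the tool's units: -0.092 m / 0.6 = -0.1533, -0.08 m / 0.6 = -0.1333.

Emit:
move_arm(motion=[[0, 0, 0, 0, 0, 0, 0.015], [0, 0, 0, 0, 0, 0, 0.015], [0, 0, 0, 0, 0, 0, 0.015], [0, 0, 0, 0, 0, 0, 0.015], [0, 0, 0, 0, 0, 0, 0.015], [0, 0, 0, 0, 0, -0.05, 0.015], [0, 0, 0, 0, 0, -0.1333, 0.015], [0, 0, 0, 0, 0, -0.1533, 0.015]], grip_force=40)

```text
clock: 2.82
eef_pos: [499.7, 203.4, 102.8]
tcp_rot: [3.14, 0.004, -3.093]
contact_force: [0.3, 0.4, -3.0]
opening: 0.322
grasp_force: 40.6
```

```bash
python3 -c "
from h import *
a=-0.096
m=np.array([551.3,-1.2])+12*np.array([np.cos(a),np.sin(a)]);print(m)
rel([498.2,202.8,100],3.19,[m[0],m[1],100],np.pi+a)"
```

```text
[563.24474645  -2.35023134]
turn z 0.1444 shift m [-0.055  -0.2081  0.    ]
```

In the tool's units: -0.208 m / 0.6 = -0.3467, -0.055 m / 0.6 = -0.0917, 0.144 rad / 1.5708 = 0.0917.

Emit:
move_arm(motion=[[0, 0, 0.0917, -0.0917, -0.3467, 0, 0.015], [0, 0, 0.0917, -0.0917, -0.3467, 0, 0.015], [0, 0, 0.0917, -0.0917, -0.3467, 0, 0.015], [0, 0, 0.0917, -0.0917, -0.3467, 0, 0.015], [0, 0, 0.0917, -0.0917, -0.3467, 0, 0.015], [0, 0, 0.0917, -0.0917, -0.3467, 0.0333, 0.015], [0, 0, 0.0917, -0.0917, -0.3467, 0.06, 0.015], [0, 0, 0.0917, -0.0917, -0.3467, 0.06, 0.015]])

```text
clock: 3.82
eef_pos: [561.5, -1.7, 62.3]
tcp_rot: [-3.141, -0.004, 3.047]
contact_force: [0.2, 0.8, -2.6]
opening: 0.319
grasp_force: 40.7
```

In the tool's units: 0.005 m / 0.6 = 0.0083, 0.004 m / 0.6 = 0.0067.

Emit:
move_arm(motion=[[0, 0, 0, 0, 0, 0.0033, 0.015], [0, 0, 0, 0, 0, 0.0067, 0.015], [0, 0, 0, 0, 0, 0.0083, 0.015], [0, 0, 0, 0, 0, 0.0083, 0.015]])

```text
clock: 4.32
eef_pos: [563.2, -2.4, 59.2]
tcp_rot: [3.142, 0.0, 3.046]
contact_force: [0.3, 0.5, -2.1]
opening: 0.318
grasp_force: 40.7
```

Emit:
move_arm(motion=[[0, 0, 0, 0, 0, 0.0017, 0.015], [0, 0, 0, 0, 0, 0.0017, 0.015], [0, 0, 0, 0, 0, 0.0017, 0.015]])

```text
clock: 4.7
eef_pos: [563.4, -2.4, 58.4]
tcp_rot: [3.142, 0.001, 3.046]
contact_force: [-0.4, -0.1, 4.6]
opening: 0.323
grasp_force: 41.7
```

Contact (now +4.6 N). Release and rise.

In the tool's units: -0.08 m / 0.6 = -0.1333, -0.03 m / 0.6 = -0.05.

Emit:
move_arm(motion=[[0, 0, 0, 0, 0, 0, 0.06], [0, 0, 0, 0, 0, 0, 0.06], [0, 0, 0, 0, 0, 0, 0.06], [0, 0, 0, 0, 0, 0, 0.06], [0, 0, 0, 0, 0, -0.05, 0.06], [0, 0, 0, 0, 0, -0.1333, 0.06], [0, 0, 0, 0, 0, -0.1333, 0.06]])

```text
clock: 5.58
eef_pos: [565.7, -2.4, 141.6]
tcp_rot: [3.141, 0.007, 3.046]
contact_force: [0.9, 0.1, -0.3]
opening: 0.7
grasp_force: 0.0
```

```bash
python3 - <<'E'
from h import *
rel([563.2,-2.35,138],np.pi-.096,[437,9.6,138],np.pi-.096+.4)
p,d=grab('side')
P=cloud('side',d);z=P[...,2]
m=((z>72)&(z<90)&(P[...,0]>470)&(P[...,0]<650)&(abs(P[...,1])<50)).astype(np.uint8)
n,l,st,_=cv2.connectedComponentsWithStats(m);Q=P[l==1+np.argmax(st[1:,4])]
print(len(Q),cv2.minAreaRect(Q[:,:2].astype(np.float32)))
cv2.imwrite('pics/pl.png',cv2.cvtColor(cv2.resize(p[130:230,230:390],None,fx=4,fy=4),cv2.COLOR_RGB2BGR))
E
```

```text
turn z -0.4 shift m [ 0.1268 -0.0002  0.    ]
435 ((563.611083984375, -0.5659103393554688), (32.07089614868164, 119.48370361328125), 85.75906372070312)
```

View pics/pl.png

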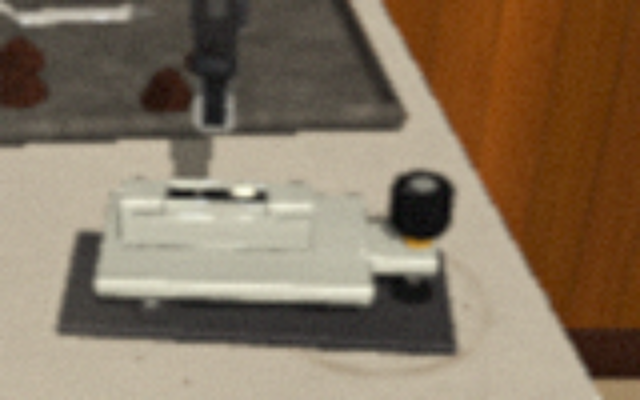

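The level stands upright on the plate with its bubble at the knob end (crop 243,190). Next is the knob.

In the tool's units: 0.127 m / 0.6 = 0.2117, 0.075 m / 0.6 = 0.125, -0.4 rad / 1.5708 = -0.2546.

Emit:
move_arm(motion=[[0, 0, -0.0637, 0.0667, 0, 0, 0.065], [0, 0, -0.2546, 0.2117, 0, 0, 0.065], [0, 0, -0.2546, 0.2117, 0, 0, 0.065], [0, 0, -0.2546, 0.2117, 0, 0, 0.065], [0, 0, -0.2546, 0.2117, 0, 0.05, 0.065], [0, 0, -0.2546, 0.2117, 0, 0.1, 0.065], [0, 0, -0.2546, 0.2117, 0, 0.125, 0.065], [0, 0, -0.2546, 0.2117, 0, 0.125, 0.065]])

```text
clock: 6.62
eef_pos: [436.8, 9.7, 61.5]
tcp_rot: [3.141, -0.002, -2.839]
contact_force: [-0.7, 0.5, 0.0]
opening: 0.765
grasp_force: 0.0
```

Emit:
move_arm(motion=[[0, 0, 0, 0, 0, 0, 0.02], [0, 0, 0, 0, 0, 0, 0.02], [0, 0, 0, 0, 0, 0, 0.02], [0, 0, 0, 0, 0, 0, 0.02], [0, 0, 0, 0, 0, 0, 0.02]], grip_force=60)

```text
clock: 7.25
eef_pos: [437.9, 9.0, 64.0]
tcp_rot: [-3.14, 0.002, -2.837]
contact_force: [1.1, -7.6, 2.8]
opening: 0.419
grasp_force: 59.4
```

In the tool's units: 0.005 m / 0.6 = 0.0083, 0.002 m / 0.6 = 0.0033.

Emit:
move_arm(motion=[[0, 0, 0, 0, 0, 0.0033, 0.02], [0, 0, 0, 0, 0, 0.0067, 0.02], [0, 0, 0, 0, 0, 0.0083, 0.02], [0, 0, 0, 0, 0, 0.0083, 0.02], [0, 0, 0, 0, 0, 0.0083, 0.02]])

```text
clock: 7.88
eef_pos: [437.3, 8.9, 59.1]
tcp_rot: [-3.14, 0.001, -2.837]
contact_force: [-2.5, -8.3, 6.8]
opening: 0.413
grasp_force: 59.8
```

In the tool's units: 0.002 m / 0.6 = 0.0033, 0.001 m / 0.6 = 0.0017.

Emit:
move_arm(motion=[[0, 0, 0, 0, 0, 0.0017, 0.02], [0, 0, 0, 0, 0, 0.0033, 0.02], [0, 0, 0, 0, 0, 0.0033, 0.02], [0, 0, 0, 0, 0, 0.0033, 0.02]])

```text
clock: 8.38
eef_pos: [437.4, 8.9, 58.0]
tcp_rot: [-3.14, 0.001, -2.837]
contact_force: [-7.7, -8.4, 26.2]
opening: 0.418
grasp_force: 61.9
```

Emit:
move_arm(motion=[[0, 0, 0, 0, 0, 0, 0.02], [0, 0, 0, 0, 0, 0, 0.02], [0, 0, 0, 0, 0, 0, 0.02], [0, 0, 0, 0, 0, 0, 0.02], [0, 0, 0, 0, 0, 0, 0.02], [0, 0, 0, 0, 0, 0, 0.02], [0, 0, 0, 0, 0, 0, 0.02], [0, 0, 0, 0, 0, 0, 0.02]])

```text
clock: 9.38
eef_pos: [437.4, 8.9, 58.0]
tcp_rot: [-3.14, 0.001, -2.837]
contact_force: [-7.7, -7.8, 25.1]
opening: 0.414
grasp_force: 61.9
```

```bash
python3 - <<'E'
from h import *
p,_=grab('top');q,_=grab('side')
a=cv2.resize(p[170:310,230:340],None,fx=4,fy=4,interpolation=cv2.INTER_CUBIC);b=cv2.resize(q[150:220,230:330],None,fx=4,fy=4,interpolation=cv2.INTER_CUBIC)
im=np.zeros((560,840,3),np.uint8)[:, :800];im[:,:440]=a;im[:280,440:]=b[:,:360]
cv2.imwrite('pics/b.png',im[...,::-1])
E
```

```text
(no output)
```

View pics/b.png

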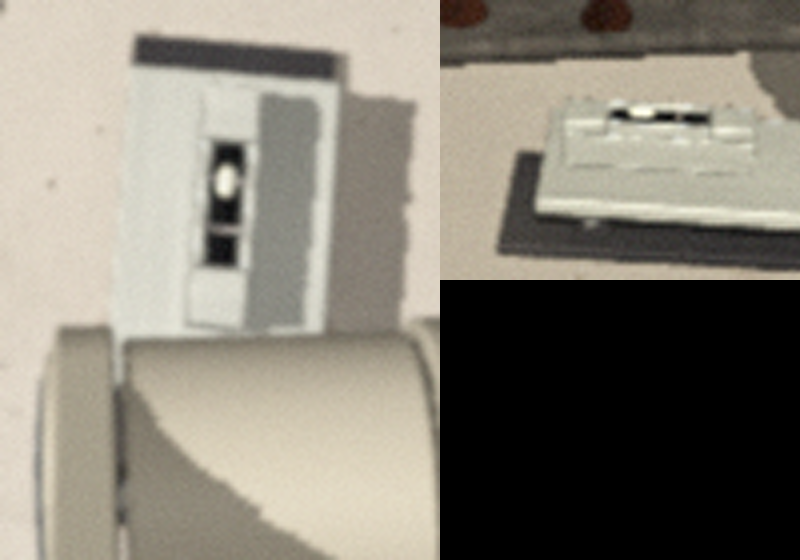

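Bubble sits at crop row ~181 against a vial spanning rows 140–268, middle 204. That is about 11 mm toward the far end, so it needs roughly 0.75 rad clockwise.

In the tool's units: 0.75 rad / 1.5708 = 0.4775.

Emit:
move_arm(motion=[[0, 0, 0.0764, 0, 0, 0, 0.02], [0, 0, 0.1528, 0, 0, 0, 0.02], [0, 0, 0.2292, 0, 0, 0, 0.02], [0, 0, 0.3056, 0, 0, 0, 0.02], [0, 0, 0.382, 0, 0, 0, 0.02], [0, 0, 0.4456, 0, 0, 0, 0.02], [0, 0, 0.4775, 0, 0, 0, 0.02], [0, 0, 0.4775, 0, 0, 0, 0.02]])

```text
clock: 10.48
eef_pos: [437.7, 7.9, 58.0]
tcp_rot: [-3.14, 0.003, 2.697]
contact_force: [-5.6, -17.8, 24.2]
opening: 0.417
grasp_force: 61.7
```

Emit:
move_arm(motion=[[0, 0, 0, 0, 0, 0, 0.02], [0, 0, 0, 0, 0, 0, 0.02], [0, 0, 0, 0, 0, 0, 0.02], [0, 0, 0, 0, 0, 0, 0.02], [0, 0, 0, 0, 0, 0, 0.02], [0, 0, 0, 0, 0, 0, 0.02], [0, 0, 0, 0, 0, 0, 0.02], [0, 0, 0, 0, 0, 0, 0.02]])

```text
clock: 11.48
eef_pos: [437.7, 7.9, 58.0]
tcp_rot: [-3.14, 0.003, 2.697]
contact_force: [-5.9, -17.4, 24.6]
opening: 0.415
grasp_force: 61.7
```

```bash
cat >> h.py <<'E'
def bubble():
    p,_=grab('top');g=cv2.resize(p[195:245,270:300],None,fx=8,fy=8,interpolation=cv2.INTER_CUBIC)
    g=cv2.cvtColor(g,cv2.COLOR_RGB2GRAY)
    n,l,st,_=cv2.connectedComponentsWithStats((g<90).astype(np.uint8))
    q=np.argwhere(np.isin(l,[i for i in range(1,n) if st[i,4]>300]))[:,::-1]
    (c,s,a)=cv2.minAreaRect(q.astype(np.float32));B=cv2.boxPoints((c,s,a))
    ax=B[1]-B[0] if np.linalg.norm(B[1]-B[0])>np.linalg.norm(B[2]-B[1]) else B[2]-B[1]
    L=np.linalg.norm(ax);ax=ax/L*(-1 if ax[1]>0 else 1)
    t=np.arange(-30,30.1,.5);pts=(np.array(c)+np.outer(t*L/60,ax)).astype(np.float32)
    pr=cv2.remap(cv2.GaussianBlur(g,(5,5),0),pts[:,:1],pts[:,1:],cv2.INTER_LINEAR).ravel().astype(int)
    print('rect',c,s,a);print(pr[::2])
    k=(abs(t)<28)&(pr>200);print('bubble mm (+far)',t[k].mean().round(2),t[k].min(),t[k].max())
E
python3 - <<'E'
from h import *
bubble()
p=np.load('/tmp/top.npz')['p'];cv2.imwrite('pics/b2.png',cv2.resize(p[170:310,230:340],None,fx=4,fy=4,interpolation=cv2.INTER_CUBIC)[...,::-1])
E
```

```text
rect (129.8799285888672, 205.619140625) (60.67015838623047, 245.28688049316406) 4.492581367492676
[102  69  42  28  21  22  23  24  23  22  21  21  21  27  37  58  83 111
 129 128 106  84  77  94 129 175 205 230 237 241 241 240 239 239 239 237
 233 216 194 170 156 155 160 144 113  74  43  27  27  24  23  22  21  20
  20  22  27  30  39  59  90]
bubble mm (+far) 1.75 -4.0 7.5
```

View pics/b2.png

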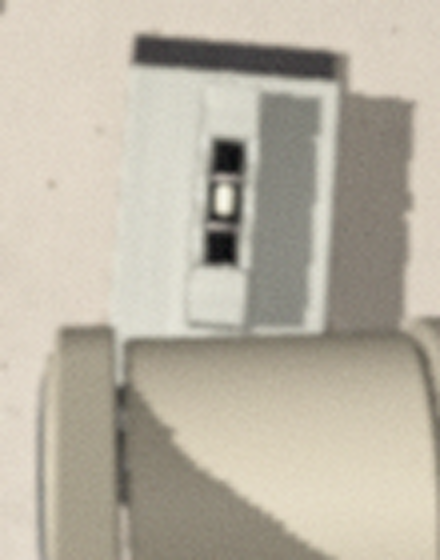

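The bubble lies between the lines, about 1.7 mm toward the far end. I'll turn 0.11 rad more.

In the tool's units: 0.11 rad / 1.5708 = 0.07.

Emit:
move_arm(motion=[[0, 0, 0.0382, 0, 0, 0, 0.02], [0, 0, 0.07, 0, 0, 0, 0.02], [0, 0, 0.07, 0, 0, 0, 0.02], [0, 0, 0.07, 0, 0, 0, 0.02], [0, 0, 0.07, 0, 0, 0, 0.02], [0, 0, 0.07, 0, 0, 0, 0.02], [0, 0, 0.07, 0, 0, 0, 0.02], [0, 0, 0.07, 0, 0, 0, 0.02]])

```text
clock: 12.52
eef_pos: [437.6, 7.7, 58.0]
tcp_rot: [-3.14, 0.003, 2.587]
contact_force: [-6.1, -18.6, 24.1]
opening: 0.416
grasp_force: 61.7
```

Emit:
move_arm(motion=[[0, 0, 0, 0, 0, 0, 0.02], [0, 0, 0, 0, 0, 0, 0.02], [0, 0, 0, 0, 0, 0, 0.02], [0, 0, 0, 0, 0, 0, 0.02], [0, 0, 0, 0, 0, 0, 0.02], [0, 0, 0, 0, 0, 0, 0.02]])

```text
clock: 13.28
eef_pos: [437.6, 7.7, 58.0]
tcp_rot: [-3.14, 0.003, 2.587]
contact_force: [-6.1, -19.7, 24.2]
opening: 0.414
grasp_force: 61.7
```

```bash
python3 -c "
from h import *
bubble();bubble();s=sensors.sense();print(s['contact_force'],s['grasp_force'])"
```

```text
rect (129.8092041015625, 205.3667449951172) (61.54348373413086, 245.58033752441406) 4.864514350891113
[ 94  59  36  25  22  24  24  23  17  14  20  26  24  26  33  56  87 118
 135 134 117 110 121 153 190 223 235 241 240 239 240 241 240 238 237 224
 205 165 128 108 112 128 144 134 107  72  42  24  20  17  18  19  21  22
  23  23  26  29  40  59  88]
bubble mm (+far) 0.25 -5.5 6.0
rect (129.91888427734375, 205.01296997070312) (61.47622299194336, 246.3299560546875) 4.9532575607299805
[ 94  62  37  24  19  20  23  26  24  21  21  21  19  23  31  55  88 121
 139 138 118 110 123 156 192 225 235 242 241 240 240 239 238 238 235 223
 203 163 125 107 113 131 145 132 101  66  36  21  19  21  25  25  22  18
  16  15  22  30  46  62  92]
bubble mm (+far) 0.25 -5.5 6.0
[ -6.31533446 -19.14419094  24.31931915] 61.729828119277954
```

Centred symmetrically between the lines, with the knob held and pressed at 24 N. Handing in.

```bash
python3 -c "
from h import *
print(order.sign_off())"
```

```text
the job is handed in; nothing more can be done
None
```

I handed the job in with the level standing released on the plate, the knob gripped and pressed down with about 24 N, and the bubble about 0.3 mm off centre (4 mm allowed). The job used about 13 s of the 64 s allowed, and sign-off returned no verdict.

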